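# Show where the polish tin belongs

## Robot

A 6-joint arm with a two-finger parallel gripper is mounted at the origin on the work surface. World frame = base frame: x ahead of the robot, y to its left, z up, the work surface at z = 0. Lengths are in m, angles in degrees, forces in N, time in s.
With the tool pointing down it reaches from about 0.325 to 0.775 m from the base axis. Payload 5.5 kg.
Tool frame: the origin (TCP) lies midway between the tips of the shut fingers; the grasp point (between the pads) lies 19 mm behind it; z points along the fingers, y is the line along which they close (so a half turn about z gives the same grasp; the last joint's range is limited). The gripper opens to 85 mm and grips with 20 to 120 N. Pads are 22 mm wide; open, the fingers measure 114 mm over their backs; the gripper's body (76 mm by 85 mm) begins 54 mm behind the grasp point. The pads swing forward as they close: fully open they stand 13 mm farther back than shut.
Start: joints at [-66.618, 5.22, 70.514, -0, 104.267, -3.249], TCP at [0.269, -0.536, 0.231] pointing down, gripper open.
Joint ranges: [-164.24, 164.24], [-49.07, 125.15], [9.68, 141.18], [-86.29, 266.29], [3.28, 154.24], [-151.56, 151.56]. Speed limits (degrees/s): [147.25, 147.25, 172.46, 180, 180, 180].

## Interface

Orientations are given as a 3x3 rotation matrix whose columns are the frame's x, y, z axes.
In Python, from rig import telemetry, imaging, order gives the robot as it stands.
- The arm moves only by the tool move_arm, never from a script. Its argument "plan" is a list that holds one entry, the list of rows, each a list of 7 numbers: the shift along the tool's x, y, z each as a share of 40 cm, from -1 to 1, then the turn, a rotation vector about the tool's x, y, z each as a share of pi rad, from -1 to 1, then the closure, from -1 (fully open) to 1 (shut), so that 0 is half open. In form: [[[x, y, z, rx, ry, rz, grip], ...]]. A call has exactly 5 rows; each row is the pose to reach, as a shift and turn from the pose commanded when the call began, along the tool's axes at that moment, turning the shorter way round; what a row does not reach only later rows make up. A row lasts 1/8 s, in which the tool goes at most 62.5 mm and 10.7 degrees, less where a joint would pass 70% of its speed; a pose out of reach is approached as far as the arm can. A call with a number of a shift or a turn outside -1 to 1 is refused whole. A call with a gripper value outside its range is refused whole. The fingers move at their own pace and stop on an object; the grip force is fixed at half the most. Time passes only in rows, so rows that repeat a pose let the fingers close, or fill a call up. It gives the time, the measured TCP pose, the force, the opening and the grip force at its end, in the units of the state.
- telemetry.read_state(): the state, without advancing time (a new reading comes with each control period).
- imaging.get_image(name): name is "scene" or "top" or "wrist"; returns (picture, depth): 400x640x3 uint8, red, green, blue; 400x640 float32, m along the optical axis (not along the pixel's ray), 0 where there is no reading.
- imaging.camera_params(name): a dict with "K" (3x3 intrinsics, pixels), "pose" (4x4, takes a point from camera to world coordinates). Camera axes: x right, y up, looking along -z (the intrinsics and any distortion apply to the point x, -y, -z); pixel columns grow to the right and rows downward; lengths in m; the calibration is good to about 2 mm. A picture is of the moment at which its call begins: read the wrist's pose just before it. camera_params takes no time and is no camera call; for the wrist camera it gives the pose at the moment of the call.
- order.job_done(): hands the job in; it is judged then, once.
The state is a dict: "t": time; "joint_pos": joint angles; "dq": joint speeds; "joint_torque": joint torques, N m; "tool_pos": TCP position; "ee_rot": TCP orientation; "force": force on the tool from outside, world axes, zero at the start; "torque": the same for the moment, N m; "opening": finger opening in m; "grasp_force": force on a finger pad.
Only numpy, scipy, OpenCV 4.12 (cv2) and the standard library are available. Lean on these libraries where they do the work, as an engineer would, in place of code of your own. Each camera call takes 0.05 s, during which the arm holds its last target. There are 200 camera calls.

## Task

Show your helper where the bare aluminium polish tin belongs: point at it with the fingertips two or three centimetres above the middle of its lid and hold there for two seconds, then point in the same way at the tin's empty bay in the green caddy (the one with the round cork pad), fingertips two or three centimetres above the middle of its opening, again for two seconds, and finally draw the hand at least 20 cm away from both. Touch, move and lift nothing, and carry the hand high when travelling so that it never comes low over one of the other tins, the jar or the things in the other bays.

Things in the scene. Friction and masses are not known exactly. Their poses are not given: they have to be found in the camera images.
- polish_tin: the bare aluminium shoe-polish tin, standing upright on the bench among other tins: a disc 72 mm across and 25 mm high with a silver lid; origin at the centre of its underside, z up
- cork_pad: round brown cork pad, 72 mm across and 2 mm thick, lying on the floor of the caddy's one empty bay and marking the polish tin's place; fixed; origin at the centre of its underside, which is the centre of the bay's floor, z up. The bay's rim is 41 mm above this origin; the bay is about 84 mm square inside
- caddy: green plastic caddy, fixed to the bench. Front tier: three open bays side by side along its y axis, centres at y = -90, 0 and +90 mm, 92 mm deep (x) and 274 mm wide over all (y), floor 4 mm and rim 45 mm above the bench. Raised tier behind it: x from 47 to 137 mm, tray rim at 100 mm, small capped pots in it up to 111 mm high. Origin on the bench under the centre of the front tier's middle bay; x points from the front tier to the raised tier, z up
- black_tin: polish tin of the same shape (72 mm across, 25 mm high) with a black lid, standing on the bench; not the one meant; origin at the centre of its underside
- brown_tin: polish tin of the same shape (72 mm across, 25 mm high) with a dark brown lid, standing on the bench; not the one meant; origin at the centre of its underside
- jar: small glass jar with a yellow screw lid, 60 mm across and 63 mm high, standing on the bench; fragile; origin at the centre of its underside
- dauber: round wooden polish dauber with black bristles and a ball grip, 48 mm across and 68 mm high, standing in a caddy bay; origin at the centre of its underside
- cream_pot: white plastic cream pot with a red lid, 56 mm across and 56 mm high, standing in a caddy bay; origin at the centre of its underside
- suede_brush: suede brush lying bristles down on the bench: wooden back, black nylon bristles, 150 mm long (its x), 46 mm wide, 38 mm high; origin at the centre of its underside
- shoe_horn: flat wooden shoe horn lying on the bench, about 192 mm long (its x), up to 40 mm wide, 8 mm thick; origin on its underside near mid-length

How it is judged:
By the outcome, as a careful person would: the job done as asked, in the order asked, and still so for the second after the job is handed in, with the robot touching nothing.
It also fails if it takes over 48 s, if anything falls off the work surface, if the arm or the gripper's body presses on something with over 40 N, if the wrist force passes 120 N, or if a joint passes its speed limit or range.

## Working session

There is one attempt and no reset: what is moved stays moved. The work goes in short steps, Python scripts to look and compute and a tool call to move; the robot and the scene stay as the last step left them, time stands still between calls to the robot, and variables do not carry over. Pictures are saved under pics/ and viewed, at most 10 in all, crops included, and the job is handed in when it is done.

Besides the shell and the picture viewer there is one more tool, called after "Request:" by a JSON object that holds its "api" and its "payload", one argument or row to a line. move_arm: Moves the arm, as the interface text tells. Its arguments: {"type":"object","properties":{"plan":{"type":"array","items":{"type":"array","items":{"type":"array","items":{"type":"number"}}}}},"required":["plan"]}

```bash
mkdir -p pics; python3 - <<'E'
from rig import telemetry, imaging
import cv2, numpy as np
s=telemetry.read_state(); print(s['t'],s['tool_pos'],np.round(s['ee_rot'],3),s['opening'])
for n in('top','scene'):
    p,d=imaging.get_image(n); c=imaging.camera_params(n); np.savez('pics/'+n,p=p,d=d,K=c['K'],T=c['pose']); cv2.imwrite(f'pics/{n}1.png',p[:,:,::-1]); print(n,{k:v for k,v in c.items()})
E
```

```text
0.0 [ 0.26880883 -0.53609258  0.23013715] [[ 0.894  0.448 -0.001]
 [ 0.448 -0.894  0.002]
 [ 0.    -0.002 -1.   ]] 0.08552026735130831
top {'K': array([[442.22886859,   0.        , 321.33092804],
       [  0.        , 442.22886859, 193.89814047],
       [  0.        ,   0.        ,   1.        ]]), 'pose': array([[ 0.06625281,  0.97281035, -0.22192474,  0.34875198],
       [-0.99778876,  0.06340965, -0.01992002,  0.06934021],
       [-0.00530623,  0.22275376,  0.9748603 ,  1.05092985],
       [ 0.        ,  0.        ,  0.        ,  1.        ]])}
scene {'K': array([[496.8642305 ,   0.        , 324.3086365 ],
       [  0.        , 496.8642305 , 209.97961278],
       [  0.        ,   0.        ,   1.        ]]), 'pose': array([[ 0.69053517, -0.5129765 ,  0.50991792,  1.19592031],
       [ 0.72318292,  0.50228131, -0.47404636, -0.50972341],
       [-0.01294759,  0.69610962,  0.71781875,  0.94653821],
       [ 0.        ,  0.        ,  0.        ,  1.        ]])}
```

View pics/top1.png

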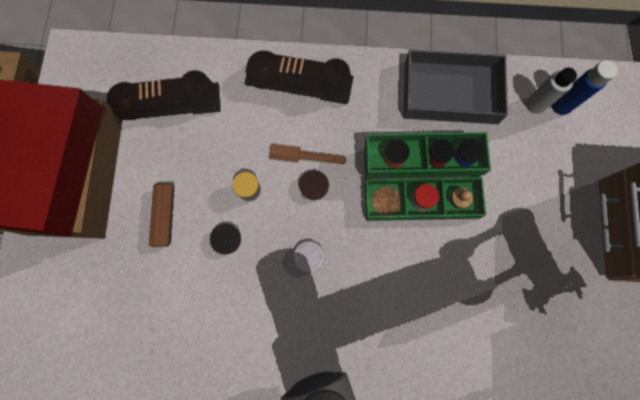

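View pics/scene1.png

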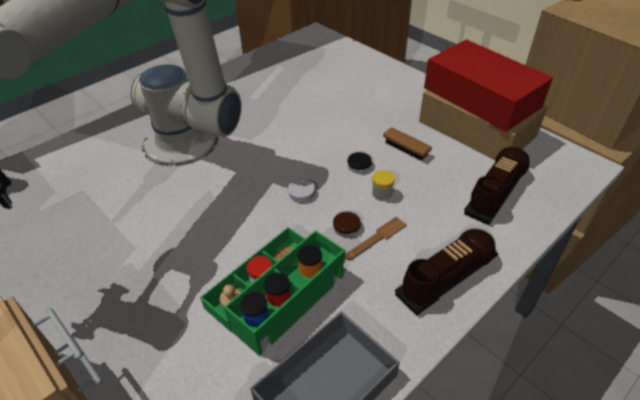

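The top view shows the silver tin at about (308,256). The cork bay is at (385,200), the left bay of the front tier. In the scene view the tin is at (302,188), and the cork shows only partly, near (287,250). Next I'll enlarge both and compute positions from depth.

```bash
cat > h.py <<'E'
import numpy as np
def ray(z,u,v):
    d=z['T'][:3,:3]@(np.array([1,-1,-1])*(np.linalg.inv(z['K'])@[u,v,1])); return z['T'][:3,3],d
def onplane(z,u,v,h):
    o,d=ray(z,u,v); return o+d*(h-o[2])/d[2]
def tri(a,b):
    (o1,d1),(o2,d2)=ray(*a),ray(*b)
    s=np.linalg.lstsq(np.c_[d1,-d2],o2-o1,rcond=None)[0]; p,q=o1+s[0]*d1,o2+s[1]*d2
    return (p+q)/2,np.linalg.norm(p-q)
E
python3 - <<'E'
import numpy as np,cv2
from h import *
t,s=np.load('pics/top.npz'),np.load('pics/scene.npz')
for z,u,v in((t,308,255),(s,302,186),(t,385,200),(t,370,182)):
    o,d=ray(z,u,v); print(u,v,np.round(o+d*z['d'][v,u],4))
C=lambda z,u,v,w,h,k:cv2.resize(z['p'][v:v+h,u:u+w,::-1],(w*k,h*k),interpolation=cv2.INTER_CUBIC)
a=C(t,280,230,60,50,6);b=C(s,270,165,60,50,6);c=C(t,355,170,60,50,6);d=C(s,265,225,60,50,6)
cv2.imwrite('pics/crops.png',np.vstack([np.hstack([a,b]),np.hstack([c,d])]))
E
```

```text
308 255 [0.4362 0.1115 0.0225]
302 186 [0.4348 0.1171 0.0267]
385 200 [ 0.5808 -0.0632  0.0096]
370 182 [ 0.6198 -0.0242  0.0222]
```

View pics/crops.png

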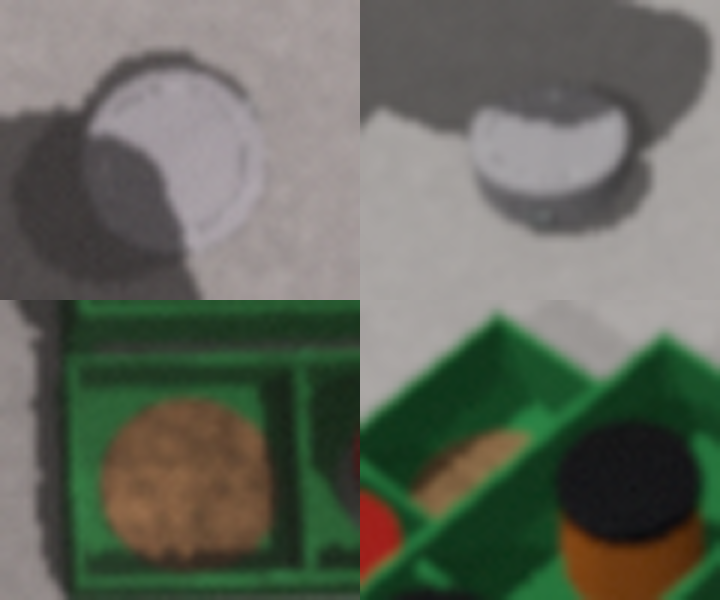

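Crops, in full-image pixels:
- **Tin lid:** centre at top (308.8,256.2) and scene (301.6,187.9).
- **Bay opening:** inner rim centre at top (386,198).
- **Cork:** centre at top about (387,200.5).

```bash
python3 - <<'E'
from h import *
t,s=np.load('pics/top.npz'),np.load('pics/scene.npz')
print(tri((t,308.8,256.2),(s,301.6,187.9)))
print(onplane(t,308.8,256.2,.025),onplane(s,301.6,187.9,.025))
print('bay',onplane(t,386,198,.045),'cork',onplane(t,386.5,201,.006))
# front bay row rim (top crop) corners -> scene checks: left corner of bay outer
print('rim corner TL',onplane(t,355+72/6,170+60/6,.045),'BL',onplane(t,355+72/6,170+285/6,.045))
E
```

```text
(array([0.43508745, 0.11160754, 0.02280324]), np.float64(0.005246998054245644))
[0.43338493 0.1093743  0.025     ] [0.43822716 0.11240406 0.025     ]
bay [ 0.57776837 -0.06089345  0.045     ] cork [ 0.5793165  -0.06739589  0.006     ]
rim corner TL [ 0.61814007 -0.01493227  0.045     ] BL [ 0.52893716 -0.01879844  0.045     ]
```

Tin is at about (0.435, 0.111) with its lid near z = 0.024. The bay is at about (0.578, -0.063). I'll shut the fingers and travel at z ≈ 0.23 towards the tin.

Request:
{"api": "move_arm", "payload": {
  "plan": [
    [[0.1,-0.11,0,0,0,0,1],[0.2,-0.23,0,0,0,0,1],[0.3,-0.34,0,0,0,0,1],[0.4,-0.46,0,0,0,0,1],[0.5,-0.57,0,0,0,0,1]]
  ]
}}

```text
t: 0.72
tool_pos: [0.3455, -0.2409, 0.2309]
ee_rot: [[0.894, 0.448, 0.0], [0.448, -0.894, 0.0], [0.0, -0.0, -1.0]]
force: [0.5, 0.1, -0.2]
opening: 0.0
grasp_force: 0.0
```

Request:
{"api": "move_arm", "payload": {
  "plan": [
    [[0.1,-0.11,0,0,0,0,1],[0.2,-0.22,0,0,0,0,1],[0.29,-0.34,0,0,0,0,1],[0.36,-0.41,0,0,0,0,1],[0.4,-0.46,0,0,0,0,1]]
  ]
}}

```text
t: 1.35
tool_pos: [0.4061, -0.0048, 0.2309]
ee_rot: [[0.893, 0.45, -0.001], [0.45, -0.893, 0.0], [-0.0, -0.0, -1.0]]
force: [0.3, 0.0, 0.1]
opening: -0.0
grasp_force: 0.0
```

```bash
python3 - <<'E'
from rig import telemetry, imaging
import cv2, numpy as np
s=telemetry.read_state(); print(s['t'],s['tool_pos'],np.round(s['ee_rot'],3),s['opening'])
c=imaging.camera_params('wrist');p,d=imaging.get_image('wrist'); np.savez('pics/w1',p=p,d=d,K=c['K'],T=c['pose']); cv2.imwrite('pics/w1.png',p[:,:,::-1])
E
```

```text
1.35 [ 0.40611498 -0.00475616  0.23087019] [[ 0.893  0.45  -0.001]
 [ 0.45  -0.893  0.   ]
 [-0.    -0.    -1.   ]] -4.867114471181508e-06
```

View pics/w1.png

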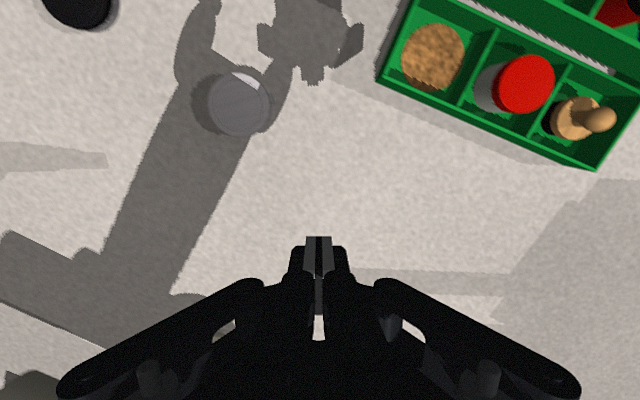

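The wrist view shows both: tin lid centre at about (239,104), cork at about (434,56) in the left bay. I'll enlarge both to refine.

```bash
python3 - <<'E'
import numpy as np,cv2
from h import *
w=np.load('pics/w1.npz')
C=lambda z,u,v,w,h,k:cv2.resize(z['p'][v:v+h,u:u+w,::-1],(w*k,h*k),interpolation=cv2.INTER_CUBIC)
cv2.imwrite('pics/wc.png',np.hstack([C(w,190,55,100,140,4)[:480],C(w,370,0,100,120,4)[:480]]) if 0 else np.hstack([C(w,190,55,90,120,4),C(w,370,0,105,120,4)]))
print(onplane(w,239,104,.025),onplane(w,434,56,.006))
E
```

```text
[0.43814847 0.11306422 0.025     ] [ 0.58662506 -0.06335402  0.006     ]
```

View pics/wc.png

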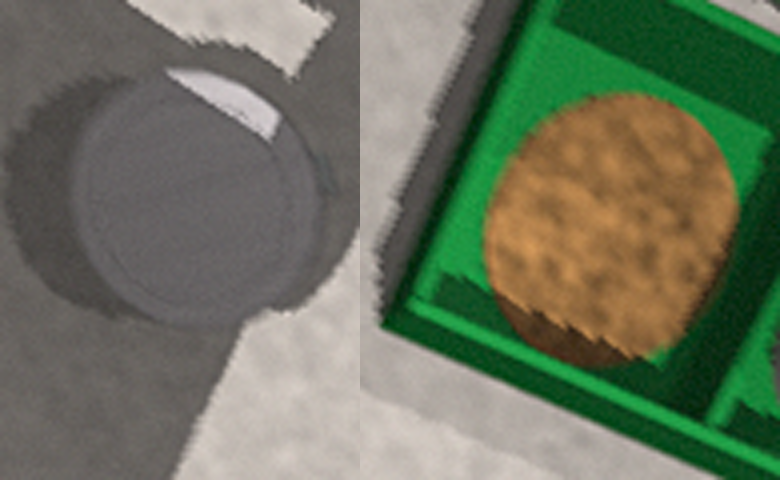

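Refined tin ≈ (0.437, 0.112) and bay ≈ (0.582, -0.063). I'll move over the tin and then descend to z ≈ 0.075 for now.

Request:
{"api": "move_arm", "payload": {
  "plan": [
    [[0.07,-0.08,0,0,0,0,1],[0.14,-0.16,0,0,0,0,1],[0.2,-0.225,0.02,0,0,0,1],[0.2,-0.225,0.12,0,0,0,1],[0.2,-0.225,0.2,0,0,0,1]]
  ]
}}

```text
t: 2.02
tool_pos: [0.4369, 0.1097, 0.1494]
ee_rot: [[0.893, 0.449, -0.001], [0.449, -0.893, -0.0], [-0.001, -0.0, -1.0]]
force: [-0.6, 0.7, -0.3]
opening: -0.0001
grasp_force: 0.0
```

Request:
{"api": "move_arm", "payload": {
  "plan": [
    [[0,0,0.08,0,0,0,1],[0,0,0.14,0,0,0,1],[0,0,0.18,0,0,0,1],[0,0,0.19,0,0,0,1],[0,0,0.19,0,0,0,1]]
  ]
}}

```text
t: 2.65
tool_pos: [0.4376, 0.1095, 0.0758]
ee_rot: [[0.894, 0.448, 0.001], [0.448, -0.894, 0.0], [0.001, 0.0, -1.0]]
force: [0.1, -0.9, 0.4]
opening: -0.0001
grasp_force: 0.0
```

```bash
python3 - <<'E'
from rig import telemetry, imaging
import cv2, numpy as np
from h import *
s=telemetry.read_state(); print(s['t'],s['tool_pos'],s['force'])
c=imaging.camera_params('wrist');p,d=imaging.get_image('wrist'); np.savez('pics/w2',p=p,d=d,K=c['K'],T=c['pose']); cv2.imwrite('pics/w2.png',p[:,:,::-1])
T=c['pose'];x=T[:3,:3].T@(s['tool_pos']-T[:3,3]); print('tcp px',(c['K']@(x*[1,-1,-1]))[:2]/-x[2])
E
```

```text
2.65 [0.43755037 0.10952139 0.07582878] [ 0.08942654 -0.90825971  0.36897471]
tcp px [318.15992161 251.95268235]
```

View pics/w2.png

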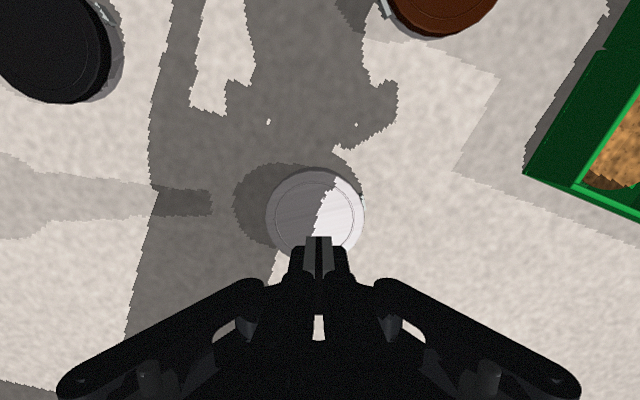

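The fingertips are at (318,240). The lid spans columns 266–364 with its top at row ~171, so its centre is near (314,217).

```bash
python3 - <<'E'
from h import *
w=np.load('pics/w2.npz')
for u,v in((314,217),(266,215),(363,215),(315,171)): print(u,v,onplane(w,u,v,.025))
o,d=ray(w,300,200); print(o+d*w['d'][200,300])
for v in(215,): pass
for z,u,v in((w,606,170),): o,d=ray(z,u,v); print(o+d*z['d'][v,u])
E
```

```text
314 217 [0.43750111 0.11281857 0.025     ]
266 215 [0.42361881 0.14389181 0.025     ]
363 215 [0.45440165 0.08245007 0.025     ]
315 171 [0.46749609 0.12693352 0.025     ]
[0.44398521 0.12703908 0.02353203]
[ 0.56169795 -0.06788759  0.00571611]
```

Tin centre is (0.438, 0.113) with the lid at 0.024. I'll correct 3 mm, descend to z ≈ 0.049 and hold.

Request:
{"api": "move_arm", "payload": {
  "plan": [
    [[0.004,-0.007,0.03,0,0,0,1],[0.004,-0.007,0.055,0,0,0,1],[0.004,-0.007,0.066,0,0,0,1],[0.004,-0.007,0.066,0,0,0,1],[0.004,-0.007,0.066,0,0,0,1]]
  ]
}}

```text
t: 3.32
tool_pos: [0.4376, 0.1128, 0.0491]
ee_rot: [[0.894, 0.448, 0.0], [0.448, -0.894, 0.0], [0.0, 0.0, -1.0]]
force: [0.0, 0.3, -0.6]
opening: 0.0002
grasp_force: 0.0
```

Request:
{"api": "move_arm", "payload": {
  "plan": [
    [[0,0,0,0,0,0,1],[0,0,0,0,0,0,1],[0,0,0,0,0,0,1],[0,0,0,0,0,0,1],[0,0,0,0,0,0,1]]
  ]
}}

```text
t: 3.95
tool_pos: [0.4374, 0.1128, 0.0489]
ee_rot: [[0.894, 0.448, 0.0], [0.448, -0.894, 0.0], [0.0, -0.0, -1.0]]
force: [0.5, -0.4, 0.5]
opening: 0.0001
grasp_force: 0.0
```

Request:
{"api": "move_arm", "payload": {
  "plan": [
    [[0,0,0,0,0,0,1],[0,0,0,0,0,0,1],[0,0,0,0,0,0,1],[0,0,0,0,0,0,1],[0,0,0,0,0,0,1]]
  ]
}}

```text
t: 4.58
tool_pos: [0.4374, 0.1128, 0.0489]
ee_rot: [[0.894, 0.448, -0.0], [0.448, -0.894, 0.0], [-0.0, -0.0, -1.0]]
force: [0.2, -0.0, 0.4]
opening: -0.0
grasp_force: 0.0
```

Request:
{"api": "move_arm", "payload": {
  "plan": [
    [[0,0,0,0,0,0,1],[0,0,0,0,0,0,1],[0,0,0,0,0,0,1],[0,0,0,0,0,0,1],[0,0,0,0,0,0,1]]
  ]
}}

```text
t: 5.2
tool_pos: [0.4374, 0.1128, 0.0489]
ee_rot: [[0.894, 0.448, 0.0], [0.448, -0.894, 0.0], [0.0, 0.0, -1.0]]
force: [0.0, -0.1, 0.1]
opening: -0.0001
grasp_force: 0.0
```

Request:
{"api": "move_arm", "payload": {
  "plan": [
    [[0,0,0,0,0,0,1],[0,0,0,0,0,0,1],[0,0,0,0,0,0,1],[0,0,0,0,0,0,1],[0,0,0,0,0,0,1]]
  ]
}}

```text
t: 5.82
tool_pos: [0.4374, 0.1128, 0.0489]
ee_rot: [[0.894, 0.448, -0.0], [0.448, -0.894, -0.0], [-0.0, -0.0, -1.0]]
force: [0.3, 0.3, 0.4]
opening: 0.0
grasp_force: 0.0
```

Request:
{"api": "move_arm", "payload": {
  "plan": [
    [[0,0,-0.1,0,0,0,1],[0,0,-0.24,0,0,0,1],[0,0,-0.36,0,0,0,1],[0,0,-0.44,0,0,0,1],[0,0,-0.46,0,0,0,1]]
  ]
}}

```text
t: 6.45
tool_pos: [0.4382, 0.113, 0.2354]
ee_rot: [[0.894, 0.448, 0.004], [0.448, -0.894, 0.001], [0.004, 0.001, -1.0]]
force: [0.4, -0.8, -0.5]
opening: 0.0001
grasp_force: 0.0
```

Held for over 2 s. Now I'll travel high to above the bay.

Request:
{"api": "move_arm", "payload": {
  "plan": [
    [[0.03,0.12,0,0,0,0,1],[0.06,0.26,0,0,0,0,1],[0.09,0.4,0,0,0,0,1],[0.12,0.51,0,0,0,0,1],[0.126,0.555,0,0,0,0,1]]
  ]
}}

```text
t: 7.08
tool_pos: [0.5824, -0.0649, 0.2298]
ee_rot: [[0.895, 0.446, -0.004], [0.446, -0.895, 0.001], [-0.004, -0.002, -1.0]]
force: [0.6, 0.9, -0.5]
opening: -0.0
grasp_force: 0.0
```

Request:
{"api": "move_arm", "payload": {
  "plan": [
    [[0,0,0.06,0,0,0,1],[0,0,0.14,0,0,0,1],[0,0,0.19,0,0,0,1],[0,0,0.2,0,0,0,1],[0,0,0.2,0,0,0,1]]
  ]
}}

```text
t: 7.7
tool_pos: [0.5821, -0.0628, 0.1535]
ee_rot: [[0.894, 0.449, 0.001], [0.449, -0.894, -0.0], [0.001, 0.0, -1.0]]
force: [0.1, -0.2, 0.2]
opening: -0.0
grasp_force: 0.0
```

```bash
python3 - <<'E'
from rig import telemetry, imaging
import cv2, numpy as np
s=telemetry.read_state(); print(s['t'],s['tool_pos'],s['force'])
c=imaging.camera_params('wrist');p,d=imaging.get_image('wrist'); np.savez('pics/w3',p=p,d=d,K=c['K'],T=c['pose']); cv2.imwrite('pics/w3.png',p[:,:,::-1])
E
```

```text
7.7 [ 0.58207901 -0.06280032  0.15350091] [ 0.13598038 -0.15077603  0.15308919]
```

View pics/w3.png

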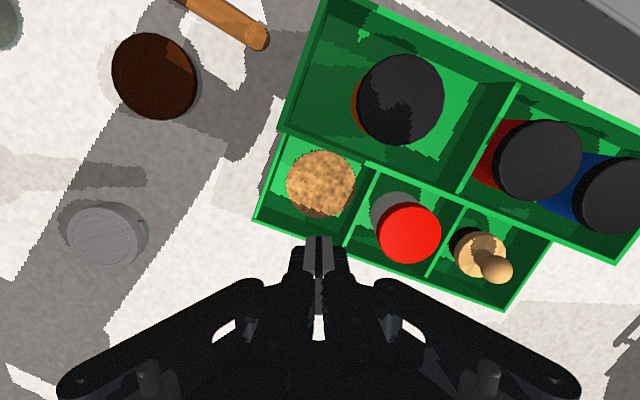

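The cork centre is at (320,184). The caddy's front rim corners are at (253,219) and (505,310).

```bash
python3 - <<'E'
from h import *
w=np.load('pics/w3.npz')
L,R=onplane(w,253,218,.045),onplane(w,505,310,.045); y=(L-R);print(L,R,np.linalg.norm(y)); y/=np.linalg.norm(y)
x=np.array([y[1],-y[0],0]); print('bay from rim',(L+R)/2+.046*x+.09*y)
print('cork',onplane(w,320,184,.006))
E
```

```text
[ 0.53649061 -0.01836996  0.045     ] [ 0.55957122 -0.28761169  0.045     ] 0.27022920734270656
bay from rim [ 0.58617581 -0.05939079  0.045     ]
cork [ 0.58462684 -0.06361801  0.006     ]
```

Bay centre is ≈ (0.585, -0.062). I'll descend to z ≈ 0.070, which is 25 mm above the rim, and hold.

Request:
{"api": "move_arm", "payload": {
  "plan": [
    [[0.008,0,0.06,0,0,0,1],[0.008,0,0.12,0,0,0,1],[0.008,0,0.17,0,0,0,1],[0.008,0,0.2,0,0,0,1],[0.008,0,0.208,0,0,0,1]]
  ]
}}

```text
t: 8.38
tool_pos: [0.5847, -0.0616, 0.0692]
ee_rot: [[0.894, 0.448, -0.001], [0.448, -0.894, 0.0], [-0.001, -0.0, -1.0]]
force: [-0.6, -0.1, 0.5]
opening: 0.0
grasp_force: 0.0
```

Request:
{"api": "move_arm", "payload": {
  "plan": [
    [[0,0,0,0,0,0,1],[0,0,0,0,0,0,1],[0,0,0,0,0,0,1],[0,0,0,0,0,0,1],[0,0,0,0,0,0,1]]
  ]
}}

```text
t: 9.0
tool_pos: [0.5849, -0.0616, 0.0698]
ee_rot: [[0.894, 0.448, 0.0], [0.448, -0.894, -0.0], [0.0, 0.0, -1.0]]
force: [0.5, 0.1, 0.1]
opening: -0.0003
grasp_force: 0.0
```

```bash
python3 - <<'E'
from rig import telemetry, imaging
import cv2, numpy as np
p,d=imaging.get_image('wrist'); cv2.imwrite('pics/w4.png',p[:,:,::-1])
E
```

```text
(no output)
```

View pics/w4.png

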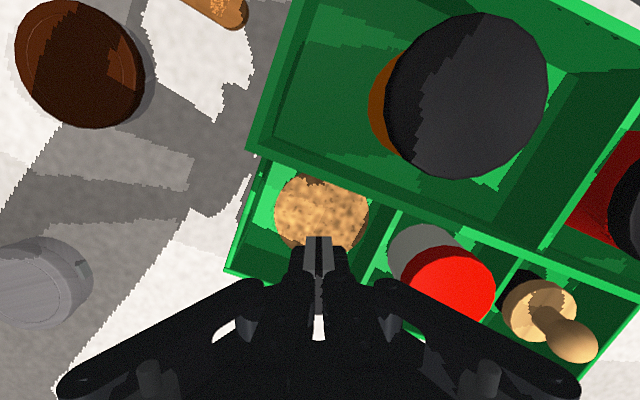

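The fingertips are over the middle of the bay and touching nothing. I'll keep holding, then rise and withdraw.

Request:
{"api": "move_arm", "payload": {
  "plan": [
    [[0,0,0,0,0,0,1],[0,0,0,0,0,0,1],[0,0,0,0,0,0,1],[0,0,0,0,0,0,1],[0,0,0,0,0,0,1]]
  ]
}}

```text
t: 9.68
tool_pos: [0.5848, -0.0616, 0.0697]
ee_rot: [[0.894, 0.448, -0.0], [0.448, -0.894, 0.0], [-0.0, -0.0, -1.0]]
force: [0.4, -0.2, -0.4]
opening: -0.0
grasp_force: 0.0
```

Request:
{"api": "move_arm", "payload": {
  "plan": [
    [[0,0,0,0,0,0,1],[0,0,0,0,0,0,1],[0,0,0,0,0,0,1],[0,0,0,0,0,0,1],[0,0,0,0,0,0,1]]
  ]
}}

```text
t: 10.3
tool_pos: [0.5848, -0.0616, 0.0697]
ee_rot: [[0.894, 0.448, 0.0], [0.448, -0.894, 0.0], [0.0, -0.0, -1.0]]
force: [-0.4, -0.0, 0.5]
opening: 0.0003
grasp_force: 0.0
```

Request:
{"api": "move_arm", "payload": {
  "plan": [
    [[0,0,0,0,0,0,1],[0,0,0,0,0,0,1],[0,0,0,0,0,0,1],[0,0,0,0,0,0,1],[0,0,0,0,0,0,1]]
  ]
}}

```text
t: 10.92
tool_pos: [0.5849, -0.0616, 0.0697]
ee_rot: [[0.894, 0.448, 0.0], [0.448, -0.894, -0.0], [0.0, 0.0, -1.0]]
force: [-1.2, 0.2, 0.1]
opening: 0.0
grasp_force: 0.0
```

Request:
{"api": "move_arm", "payload": {
  "plan": [
    [[0,0,-0.08,0,0,0,1],[0,0,-0.2,0,0,0,1],[0,0,-0.32,0,0,0,1],[0,0,-0.4,0,0,0,1],[0,0,-0.42,0,0,0,1]]
  ]
}}

```text
t: 11.55
tool_pos: [0.5857, -0.0617, 0.2407]
ee_rot: [[0.894, 0.448, 0.005], [0.448, -0.894, -0.001], [0.004, 0.003, -1.0]]
force: [0.2, -0.4, 0.2]
opening: -0.0003
grasp_force: 0.0
```

Request:
{"api": "move_arm", "payload": {
  "plan": [
    [[-0.06,0.03,0,0,0,0,1],[-0.16,0.09,0,0,0,0,1],[-0.27,0.15,0,0,0,0,1],[-0.38,0.22,0,0,0,0,1],[-0.48,0.27,0,0,0,0,1]]
  ]
}}

```text
t: 12.18
tool_pos: [0.4602, -0.2454, 0.2355]
ee_rot: [[0.894, 0.448, -0.002], [0.448, -0.894, 0.001], [-0.002, -0.002, -1.0]]
force: [1.3, -0.3, -0.3]
opening: 0.0005
grasp_force: 0.0
```

Request:
{"api": "move_arm", "payload": {
  "plan": [
    [[-0.1,0.06,0,0,0,0,1],[-0.2,0.12,0,0,0,0,1],[-0.27,0.16,0,0,0,0,1],[-0.3,0.18,0,0,0,0,1],[-0.3,0.18,0,0,0,0,1]]
  ]
}}

```text
t: 12.8
tool_pos: [0.3864, -0.3624, 0.2365]
ee_rot: [[0.894, 0.447, -0.001], [0.447, -0.894, 0.002], [-0.0, -0.002, -1.0]]
force: [-0.3, 0.6, 0.0]
opening: 0.0002
grasp_force: 0.0
```

Request:
{"api": "move_arm", "payload": {
  "plan": [
    [[0,0,0,0,0,0,1],[0,0,0,0,0,0,1],[0,0,0,0,0,0,1],[0,0,0,0,0,0,1],[0,0,0,0,0,0,1]]
  ]
}}

```text
t: 13.42
tool_pos: [0.3867, -0.3622, 0.2377]
ee_rot: [[0.894, 0.448, 0.0], [0.448, -0.894, -0.0], [0.0, 0.0, -1.0]]
force: [1.0, 0.2, 0.4]
opening: 0.0004
grasp_force: 0.0
```

```bash
python3 -c "
from rig import order; print(order.job_done())"
```

```text
the job is handed in; nothing more can be done
None
```

I pointed at the polish tin and then at its empty cork-pad bay, about 2.5 cm above each for over two seconds, then withdrew the hand about 36 cm or more from both and handed the job in at about 13.4 s; the force readings showed no contact.

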